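Snap the spare cartridge fuse into the welder's fuse block

ROBOT

A 6-joint arm with a two-finger parallel gripper is mounted at the origin on a cart in front of the work surface, level with it; the furniture and walls round the work are solid. World frame = base frame: x ahead of the robot, y to its left, z up, the work surface at z = 0. Lengths are in m, angles in rad, forces in N, time in s.
With the tool pointing down it reaches from about 0.35 to 0.975 m from the base axis. Payload 4.9 kg.
Tool frame: the origin (TCP) lies midway between the tips of the shut fingers; the grasp point (between the pads) lies 19 mm behind it; z points along the fingers, y is the line along which they close (so a half turn about z gives the same grasp; the last joint's range is limited). The gripper opens to 85 mm and grips with 20 to 120 N. Pads are 22 mm wide; open, the fingers measure 114 mm over their backs; the gripper's body (76 mm by 85 mm) begins 54 mm behind the grasp point. The pads swing forward as they close: fully open they stand 13 mm farther back than shut.
Start: joints at [1.133, 0.053, 1.613, -0, 1.476, -0.119], TCP at [0.196, 0.593, 0.231] pointing down, gripper open.
Joint ranges: [-3.01, 3.01], [-1.01, 2.22], [0.06, 2.58], [-1.02, 4.17], [0.09, 2.62], [-3.14, 3.14]. Speed limits (rad/s): [2.57, 2.57, 3.14, 3.14, 3.14, 3.14].

INTERFACE

Orientations are given as a rotation vector (axis times angle).
In Python, from station import ctrl gives the robot as it stands. The module is installed in compiled form; this text tells all that it offers.
- The arm moves only by the shell command python3 -m handwheel 'ROWS' [OPENING] [FORCE]. ROWS is JSON, a list of rows, each a list of 2 entries, a list of its own where there are three numbers: the shift along the tool's x, y, z in cm, then the turn, a rotation vector about the tool's x, y, z in rad. In form: [[[tx, ty, tz], [ax, ay, az]], ...]. A call has 1 to 5 rows; each row is the pose to reach, as a shift and turn from the pose commanded when the call began, along the tool's axes at that moment; what a row does not reach only later rows make up. A row lasts 1/8 s, in which the tool goes at most 62.5 mm and 10.7 degrees, less where a joint would pass 70% of its speed; a pose out of reach is approached as far as the arm can. A call with a gripper value outside its range is refused whole. OPENING is the gripper's target within -1 to 1 (shut at 1, half-way at 0, fully open at -1), set as the call begins (- or left out, the last holds). The fingers move at their own pace and stop on an object; FORCE is the grip in N (left out, the last holds). Time passes only in rows, so rows that repeat a pose let the fingers close. It gives the time, the measured TCP pose, the force, the opening and the grip force at its end, in the units of the state.
- ctrl.get_obs(): the state, without advancing time (a new reading comes with each control period).
- ctrl.get_image(name): name is "scene" or "top"; returns the picture (480x640x3 uint8, blue, green, red); there is no depth.
- ctrl.calibration(name): a dict with "fx", "fy", "cx", "cy" (pixels), "R" (3x3) and "t" (3): a world point X has camera coordinates R X + t. Camera axes: x right, y down, z forward; pixel columns grow to the right and rows downward; lengths in m; the calibration is good to about 2 mm. A picture is of the moment at which its call begins. calibration takes no time and is no camera call.
- ctrl.finish_job(): hands the job in; it is judged then, once.
Trained networks look in the newest picture that a camera, given by its name, has taken for a name from the list of things; names that differ only in an ending like _2 or _b are one class to them, and where a whole thing is asked for, a point or a joint stands for the part that bears it (a point fixed in the world has none). Each returns a list of dicts, best first, with "score" (0 to 1); they miss things now and then, are a little off and sometimes report something else, mostly with a low value. They report only what shows in the picture. A call takes as long as a camera call. They do not tell look-alikes from the thing itself.
- ctrl.look_for(camera, query): "position" ([column, row] in pixels, amid what is visible of it).
- ctrl.landmark_of(camera, query): "position" ([column, row] in pixels: a listed point, or the origin of a listed thing).
The state is a dict: "t": time; "q": joint angles; "dq": joint speeds; "effort": joint torques, N m; "tool_pos": TCP position; "tool_rot": TCP orientation; "contact_force": force on the tool from outside, world axes, zero at the start; "wrist_torque": the same for the moment, N m; "opening": finger opening in m; "grip_force": force on a finger pad.
Only numpy, scipy, OpenCV 4.12 (cv2) and the standard library are available. Lean on these libraries where they do the work, as an engineer would, in place of code of your own. Each camera call takes 0.05 s, during which the arm holds its last target. There are 200 camera calls.

TASK

Take the spare cartridge fuse from its rest and push it down sideways into the two spring clips of the fuse block, so that both metal end caps click fully home, then let go. The clip carriage may stand at any height on its studs, so feel for the bottom: press gently, never loading the fuse block with more than about 25 N. Do not disturb the dropper bottle, the tape roll or the gauge block.

Things in the scene. Friction and masses are not known exactly. Their poses are not given: they have to be found in the camera images.
- fuse_centre (a point): Centre of the loose cartridge fuse: a cylinder 21 mm in diameter and 127 mm long, white with a blue band in the middle and a 20 mm long brass cap at each end, about 0.09 kg. x lies along its axis; both ends are alike. At the start it lies level in its rest, axis 36 mm above the worktop.
- fuse_rest: Grey rest for the spare fuse, fixed to the worktop: base 116 x 46 x 6 mm with two V posts, 12 mm thick, at x = -50 and +50 mm, 43 mm high; between the posts the fuse is free all round. Origin at the underside centre, x along the fuse. Between it and the fuse block stands the spot welder, whose nose (y about 0, up to 0.14 m high) reaches to x = 0.52 m: carry past in front of it or above 0.2 m.
- fuse_block: Fuse block, fixed to the worktop: black base plate 180 x 64 x 8 mm; above it a grey carriage bar (174 x 30 x 10 mm) on two studs at x = -79 and +79 mm (tops 63 mm above the worktop), carrying two C-shaped copper spring clips, 10 mm wide, open upward, on white blocks. Origin at the underside centre; x runs through both clips.
- block_centre (a point): Top face centre of the black base plate, midway between the clips; x runs through both. The carriage is fixed at an unreported height: a fuse fully home lies level, its axis 46 to 72 mm above this point. Between the clips 30 mm are free from that axis down to the carriage bar.
- clip_a (a point): Point on the base plate's top face under the first clip, 53.5 mm from the centre along -x. Clip mouths flare to 32 mm at 16 mm above the home axis. A fuse just laid on the clip lips has its axis about 16 mm above home; it must be pushed past them.
- clip_b (a point): Point on the base plate's top face under the second clip, 53.5 mm from the centre along +x. The push rises to 8 to 15 N for both clips together, falls once the axis is 8 mm above home and turns to a pull of some 5 N; friction can hold the fuse pinched there, so press on until it meets the clips' hard bottom, where the push rises steeply.
- dropper_centre (a point): Centre, half-way up, of the standing dropper bottle (33 mm wide, 102 mm high, brown with a black bulb), a bystander near the fuse block.
- tape_centre (a point): Centre, half-way up, of the black tape roll lying flat (53 mm wide, 19 mm high), a bystander near the fuse block.
- gauge_centre (a point): Centre, half-way up, of the grey gauge block (22 x 52 x 14 mm), a bystander near the fuse rest.
Not all that is in view belongs to the job. What is shaped like the fuse_rest but purple is not meant.

How it is judged:
On the way, in this order (a step that is already met when the one before it is completed fails the run):
1. the fuse is lifted clear of its rest in the gripper (height (world z) of fuse_centre above 0.075 m and contact force between the fingers and fuse above 1 N and contact force between fuse and fuse_rest below 0.01 N), for 0.1 s.
2. the fuse is home on the bottom of both clips (horizontal distance between fuse_centre and block_centre below 0.006 m and angle between the x axis of fuse_centre and the x axis of block_centre, either way round below 0.05 rad and contact force between fuse and seat_a above 0.3 N and contact force between fuse and seat_b above 0.3 N), for 0.1 s.
At the end, for the whole second after the job is handed in: The fuse is fully home, at rest and released: both end caps rest on the hard bottoms of their clips (seat_a, seat_b) with at least 0.3 N, the axis along the clips within 0.03 rad, its middle within 6 mm of the block's middle, each clip on a brass cap (horizontal distance between fuse_centre and block_centre below 0.006 m and angle between the x axis of fuse_centre and the x axis of block_centre, either way round below 0.03 rad and contact force between fuse and seat_a above 0.3 N and contact force between fuse and seat_b above 0.3 N and linear speed of fuse below 0.02 m/s); the robot touches nothing.
It fails at once if the fuse block is loaded with more than 34 N (all contact forces on it added up, the clips' own pinch included) (contact force between anything else and fuse_block above 34 N).
It fails at once if the dropper bottle is moved more than 30 mm or tipped (distance of dropper_centre from where it was at the start of the episode above 0.03 m or angle between dropper_centre's own z axis and vertical above 0.5 rad).
It fails at once if the tape roll is moved more than 30 mm (distance of tape_centre from where it was at the start of the episode above 0.03 m).
It fails at once if the gauge block is moved more than 30 mm (distance of gauge_centre from where it was at the start of the episode above 0.03 m).
It also fails if it takes over 42 s, if anything falls off the work surface, if the arm or the gripper's body presses on something with over 40 N, if the wrist force passes 120 N, or if a joint passes its speed limit or range.

## Working session

There is one attempt and no reset: what is moved stays moved. The work goes in short steps, Python scripts to look and compute and a shell command to move; the robot and the scene stay as the last step left them, time stands still between calls to the robot, and variables do not carry over. Pictures are saved under pics/ and viewed, at most 10 in all, crops included, and the job is handed in when it is done.

```bash
mkdir -p pics; cat > h.py <<'E'
import numpy as np, cv2
from station import ctrl
from scipy.spatial.transform import Rotation as Ro
def ray(cam,px):
    c=ctrl.calibration(cam);R=np.array(c["R"]);t=np.array(c["t"])
    d=R.T@np.array([(px[0]-c["cx"])/c["fx"],(px[1]-c["cy"])/c["fy"],1.]);return -R.T@t,d
def at(cam,px,z):
    o,d=ray(cam,px);return o+d*(z-o[2])/d[2]
def proj(cam,X):
    c=ctrl.calibration(cam);p=np.array(c["R"])@np.array(X)+np.array(c["t"])
    return np.array([c["fx"]*p[0]/p[2]+c["cx"],c["fy"]*p[1]/p[2]+c["cy"]])
E
python3 - <<'E'
from h import *
for c in("scene","top"):
    cv2.imwrite(f"pics/{c}0.png",ctrl.get_image(c))
    o,d=ray(c,(320,240));print(c,o.round(3),d.round(2))
H=dict(fuse_centre=.036,fuse_rest=0,block_centre=.008,clip_a=.008,clip_b=.008,dropper_centre=.051,tape_centre=.01,gauge_centre=.007)
for n,z in H.items():
  for c in("scene","top"):
    print(n,c,[(round(r["score"],2),np.round(r["position"]).tolist(),at(c,r["position"],z)[:2].round(3).tolist()) for r in ctrl.landmark_of(c,n)[:4]])
print(ctrl.get_obs())
E
```

```text
scene [-0.28  -0.92   0.774] [ 0.54  0.69 -0.49]
top [0.415 0.015 1.659] [ 0.06 -0.01 -1.  ]
fuse_centre scene [(0.8, [278.0, 244.0], [0.43, 0.175])]
fuse_centre top [(0.63, [262.0, 271.0], [0.424, 0.175]), (0.31, [420.0, 251.0], [0.473, -0.294])]
fuse_rest scene [(0.71, [236.0, 223.0], [0.433, 0.42])]
fuse_rest top [(0.73, [180.0, 270.0], [0.436, 0.425]), (0.62, [265.0, 273.0], [0.42, 0.169])]
block_centre scene [(0.75, [411.0, 332.0], [0.473, -0.304])]
block_centre top [(0.62, [419.0, 252.0], [0.469, -0.299]), (0.29, [262.0, 274.0], [0.418, 0.177])]
clip_a scene [(0.96, [390.0, 340.0], [0.413, -0.297]), (0.85, [430.0, 326.0], [0.525, -0.317])]
clip_a top [(0.85, [416.0, 268.0], [0.424, -0.286]), (0.55, [427.0, 235.0], [0.52, -0.324])]
clip_b scene [(0.96, [390.0, 340.0], [0.413, -0.297]), (0.85, [430.0, 326.0], [0.525, -0.317])]
clip_b top [(0.85, [416.0, 268.0], [0.424, -0.286]), (0.55, [427.0, 235.0], [0.52, -0.324])]
dropper_centre scene []
dropper_centre top [(0.73, [416.0, 270.0], [0.418, -0.279]), (0.64, [439.0, 209.0], [0.596, -0.354])]
tape_centre scene [(0.48, [443.0, 353.
[... 163 characters left out ...]
[293.0, 278.0], [0.402, 0.085])]
{'t': 0.9, 'q': array([ 1.13300064e+00,  5.27185944e-02,  1.61288073e+00,  1.60713155e-05,
        1.47600498e+00, -1.18975511e-01]), 'dq': array([ 0.00051332, -0.00013018, -0.00040128, -0.00042887,  0.00066161,
       -0.00036942]), 'effort': array([-1.65363883e-03, -3.93684804e+01, -3.70467460e+01, -7.59165096e-05,
        4.30515611e-04,  4.13953603e-05]), 'tool_pos': array([0.1958799 , 0.59349955, 0.23130356]), 'tool_rot': array([-4.98682636e-01, -3.10174197e+00,  1.06922043e-05]), 'contact_force': array([0.02890671, 0.7889206 , 0.34372686]), 'wrist_torque': array([ 0.00946539, -0.02363428, -0.01325006]), 'grip_force': 0.0, 'opening': 0.08541866716374227}
```

View pics/scene0.png

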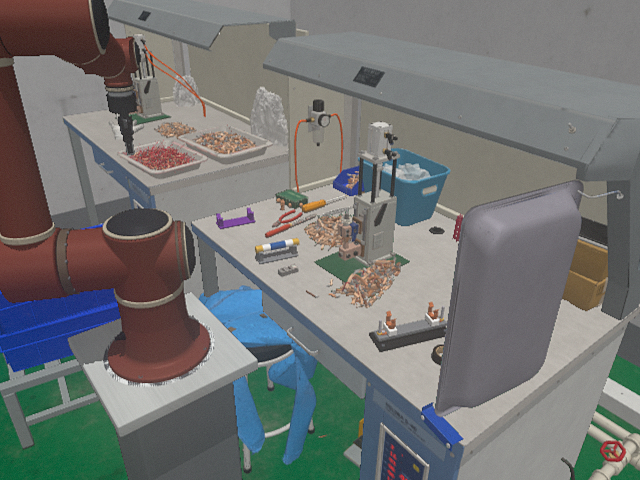

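View pics/top0.png

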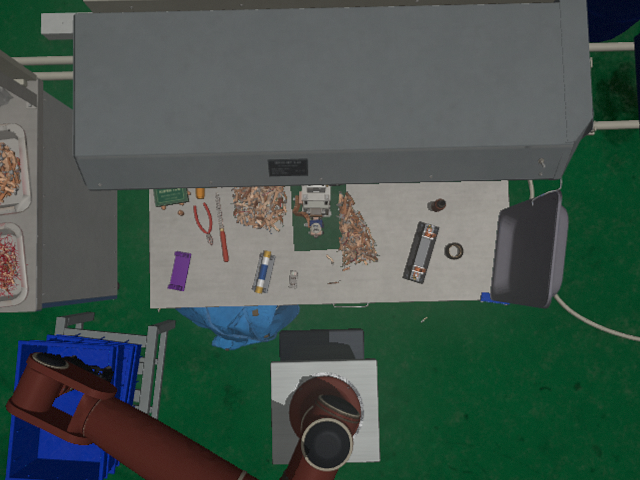

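Pictures: the fuse is blue/white/brass in a grey rest at top (263,271), scene (278,247). The purple look-alike rest is at top (180,271). The fuse block is at top (420,252), scene (411,333), the tape at (454,250), the dropper at (437,205) and the gauge at (293,278). The hood and a grey bin (right) are obstacles. Things that could be taken for the fuse: the screwdriver (222,240), the fuse block (420,252) and the empty purple rest (180,271). I choose (263,271) and will check it in a close crop.

```bash
python3 - <<'E'
from h import *
t=ctrl.get_image("top");s=ctrl.get_image("scene")
r=lambda im,x,y,w,h:cv2.resize(im[y:y+h,x:x+w],(400,300),interpolation=cv2.INTER_CUBIC)
cv2.imwrite("pics/c1.png",np.vstack([np.hstack([r(t,232,245,64,48),r(t,388,220,64,48)]),np.hstack([r(s,240,220,80,60),r(s,364,290,88,66)])]))
for n in("block_centre","fuse_centre","clip_a"):
  for c in("scene","top"):
    print(n,c,[(round(q["score"],2),np.round(q["position"],1).tolist()) for q in ctrl.landmark_of(c,n)[:3]])
for n in("fuse_centre","fuse_rest","fuse_block","dropper_centre"):
  for c in("scene","top"):
    print("look",n,c,[(round(q["score"],2),np.round(q["position"],1).tolist()) for q in ctrl.look_for(c,n)[:3]])
print(ctrl.calibration("top")["fx"],ctrl.calibration("scene")["fx"])
E
```

```text
block_centre scene [(0.76, [410.1, 333.2])]
block_centre top [(0.62, [422.4, 251.5])]
fuse_centre scene [(0.89, [276.6, 244.1])]
fuse_centre top [(0.77, [261.4, 271.1])]
clip_a scene [(0.97, [388.4, 335.5]), (0.59, [429.6, 324.1])]
clip_a top [(0.69, [418.2, 251.5]), (0.65, [428.2, 239.2]), (0.62, [415.1, 271.2])]
look fuse_centre scene [(0.67, [278.3, 244.0])]
look fuse_centre top [(0.59, [260.0, 270.6])]
look fuse_rest scene [(0.7, [278.6, 255.8]), (0.67, [236.5, 220.6])]
look fuse_rest top [(0.69, [266.3, 276.4]), (0.62, [179.9, 271.5])]
look fuse_block scene [(0.67, [411.8, 327.5])]
look fuse_block top [(0.88, [418.4, 247.9])]
look dropper_centre scene []
look dropper_centre top [(0.71, [435.7, 206.5])]
546.8591682033659 525.841029738396
```

View pics/c1.png

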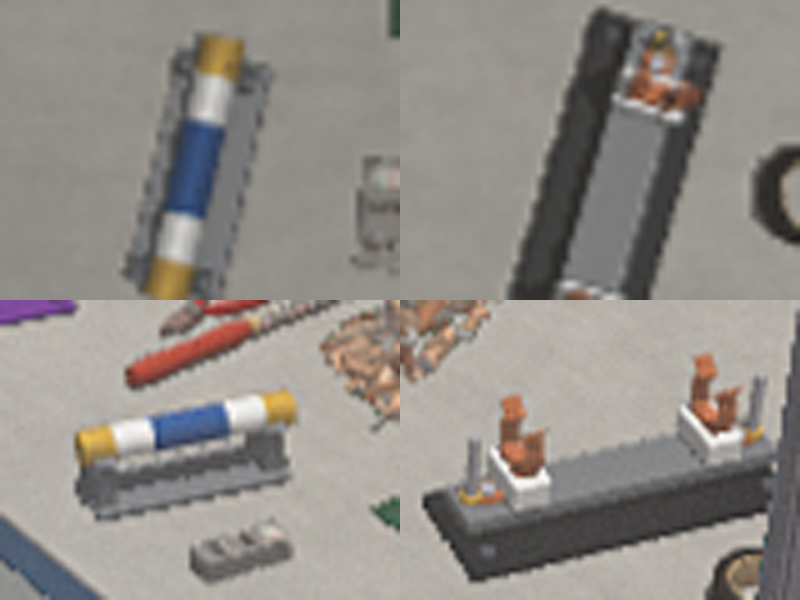

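The crop confirms it: a white fuse with a blue band and brass caps in the grey rest. The gauge block is right of it, and the copper clips on the block are both visible. Now a refined measurement by colour segmentation.

```bash
cat > meas.py <<'E'
from h import *
def blobs(cam,box,lo,hi,n,amin=4):
    im=ctrl.get_image(cam);x,y,w,h=box
    k=6;c=cv2.resize(im[y:y+h,x:x+w],None,fx=k,fy=k,interpolation=cv2.INTER_CUBIC)
    m=cv2.inRange(cv2.cvtColor(c,cv2.COLOR_BGR2HSV),lo,hi)
    N,_,st,ce=cv2.connectedComponentsWithStats(m)
    o=[(st[i,4]/k/k,((ce[i]+.5)/k-.5+[x,y])) for i in range(1,N) if st[i,4]>amin*k*k]
    return sorted(o,key=lambda a:-a[0])[:n],m
E
python3 - <<'E'
from meas import *
B=dict(top=(240,240,44,60),scene=(245,232,65,38))
for c in B:
    for nm,lo,hi,n in(("blue",(105,100,40),(125,255,255),1),("brass",(15,120,80),(32,255,255),2)):
        b,_=blobs(c,B[c],lo,hi,n)
        for a,p in b: print(c,nm,round(a),p.round(1),at(c,p,.036).round(4),at(c,p,.044).round(4))
B=dict(top=(395,212,50,80),scene=(364,290,84,60))
for c in B:
    b,_=blobs(c,B[c],(3,110,60),(16,255,255),4,3)
    for a,p in b: print(c,"cu",round(a),p.round(1),at(c,p,.06).round(4))
# plate
x,y,w,h=B["top"];im=ctrl.get_image("top");k=6
c=cv2.resize(im[y:y+h,x:x+w],None,fx=k,fy=k,interpolation=cv2.INTER_CUBIC)
m=cv2.inRange(cv2.cvtColor(c,cv2.COLOR_BGR2GRAY),0,105)
cs,_=cv2.findContours(m,cv2.RETR_EXTERNAL,cv2.CHAIN_APPROX_NONE)
q=max(cs,key=cv2.contourArea);r=cv2.boxPoints(cv2.minAreaRect(q))
P=np.array([at("top",(p+.5)/k-.5+[x,y],.007) for p in r]);print(P.round(4),P.mean(0),[np.linalg.norm(P[i]-P[i-1]).round(4) for i in(0,1)],[np.arctan2(*(P[i]-P[i-1])[[1,0]]).round(3) for i in (0,1)])
v=cv2.resize(im,None,fx=k,fy=k)[y*k:(y+h)*k,x*k:(x+w)*k].copy();cv2.polylines(v,[r.astype(int)],True,(0,255,0),1);cv2.imwrite("pics/pl.png",v)
E
```

```text
top blue 83 [262.7 271.7] [0.4231 0.173  0.036 ] [0.423  0.1722 0.044 ]
top brass 32 [258.6 289.5] [0.3707 0.1861 0.036 ] [0.3709 0.1853 0.044 ]
top brass 32 [266.8 253.7] [0.476  0.1597 0.036 ] [0.4757 0.1589 0.044 ]
scene blue 80 [277.5 244.7] [0.4265 0.1735 0.036 ] [0.4189 0.1616 0.044 ]
scene brass 37 [258.5 248.2] [0.3732 0.1883 0.036 ] [0.3661 0.1763 0.044 ]
scene brass 28 [295.5 240.8] [0.4805 0.1614 0.036 ] [0.4723 0.1497 0.044 ]
top cu 26 [419.2 269.3] [ 0.418  -0.2863  0.06  ]
top cu 21 [427.3 233.3] [ 0.5229 -0.314   0.06  ]
top cu 8 [433.3 235.1] [ 0.5169 -0.3314  0.06  ]
scene cu 76 [389.7 320.6] [ 0.4126 -0.2907  0.06  ]
scene cu 75 [432.1 311.3] [ 0.5131 -0.3249  0.06  ]
scene cu 13 [369.9 292. ] [ 0.4525 -0.1828  0.06  ]
scene cu 8 [383.9 333.1] [ 0.3722 -0.3142  0.06  ]
[[ 0.3938 -0.2412  0.007 ]
 [ 0.5668 -0.2985  0.007 ]
 [ 0.5461 -0.3628  0.007 ]
 [ 0.3733 -0.3051  0.007 ]] [ 0.46997809 -0.30190464  0.007     ] [np.float64(0.0671), np.float64(0.1823)] [np.float64(1.261), np.float64(-0.32)]
```

View pics/pl.png

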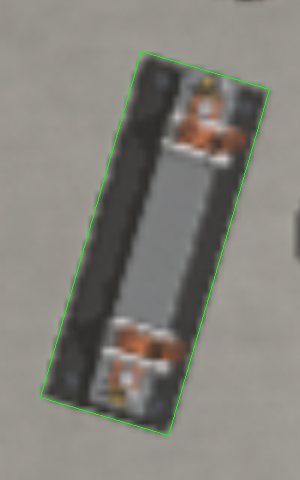

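The box fits the plate: 182 x 67 mm against 180 x 64. Next, check the model against the scene camera with an overlay.

```bash
python3 - <<'E'
from h import *
yaw=-.32;C=np.array([.470,-.302,0]);M=Ro.from_euler('z',yaw).as_matrix()
out=[]
for cam,(x,y,w,h) in dict(scene=(362,290,96,72),top=(382,216,96,72)).items():
    k=4 
    im=cv2.resize(ctrl.get_image(cam)[y:y+h,x:x+w],None,fx=k,fy=k,interpolation=cv2.INTER_CUBIC)
    P=lambda p:tuple(int(v) for v in ((proj(cam,C+M@np.array(p))-[x,y]+.5)*k))
    for z in(0,.008):
        q=[P((a*.09,b*.032,z)) for a,b in((1,1),(1,-1),(-1,-1),(-1,1))]
        cv2.polylines(im,[np.array(q)],True,(0,255,0),1)
    for s in(-.079,.079): cv2.line(im,P((s,0,.008)),P((s,0,.063)),(255,0,255),1)
    for z,col in((.054,(255,255,0)),(.067,(0,255,255)),(.080,(255,255,255))): cv2.line(im,P((-.0585,0,z)),P((.0585,0,z)),col,1)
    out.append(im)
cv2.imwrite("pics/ov.png",np.hstack(out))
E
```

```text
(no output)
```

View pics/ov.png

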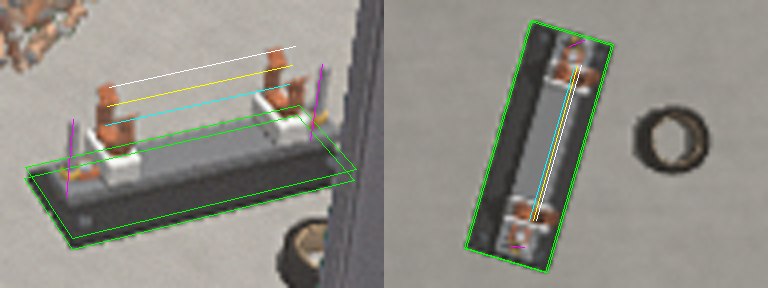

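The model fits both cameras. The copper clip blobs give (0.418,-0.286) and (0.521,-0.319), against predictions of (0.419,-0.285) and (0.521,-0.319). Next comes the move planner.

```bash
cat > go.py <<'E'
from h import *
import sys
# prints shift (cm) and turn (rad) in tool axes to reach TCP x y z with tool x along yaw (mod pi)
a=[float(v) for v in sys.argv[1:5]];o=ctrl.get_obs();R=Ro.from_rotvec(o["tool_rot"])
best=None
for s in(0,np.pi):
    T=Ro.from_euler('z',a[3]+s)*Ro.from_euler('x',np.pi)
    w=(R.inv()*T).as_rotvec()
    if best is None or np.linalg.norm(w)<np.linalg.norm(best): best=w
print("shift",(R.inv().apply(np.array(a[:3])-o["tool_pos"])*100).round(2),"turn",best.round(3),"pos",o["tool_pos"].round(4),"F",o["contact_force"].round(2),"op",round(o["opening"],4),"t",o["t"],"q6",o["q"].round(2))
E
python3 go.py .4240 .173 .14 -.2456
```

```text
shift [-34.84 -32.78   9.13] turn [-0.     0.    -0.073] pos [0.1959 0.5935 0.2313] F [0.27 0.13 0.3 ] op 0.0851 t 2.15 q6 [ 1.13  0.05  1.61 -0.    1.48 -0.12]
```

```bash
python3 -m handwheel '[[[-34.84,-32.78,9.1],[0,0,-0.073]],[[-34.84,-32.78,9.1],[0,0,-0.073]],[[-34.84,-32.78,9.1],[0,0,-0.073]],[[-34.84,-32.78,9.1],[0,0,-0.073]],[[-34.84,-32.78,9.1],[0,0,-0.073]]]' -0.4 60; python3 go.py .4240 .173 .14 -.2456
```

```text
t: 2.78
tool_pos: [0.343, 0.322, 0.1729]
tool_rot: [0.384, 3.117, 0.001]
contact_force: [0.5, 1.1, 0.1]
opening: 0.0599
grip_force: 0.0
shift [-11.48 -12.49   3.29] turn [0.001 0.001 0.   ] pos [0.343  0.322  0.1729] F [0.54 1.09 0.12] op 0.0599 t 2.775 q6 [ 0.6  -0.29  2.02 -0.    1.41 -0.73]
```

```bash
python3 -m handwheel '[[[-11,-12,3.2],[0,0,0]],[[-11,-12,3.2],[0,0,0]],[[-11,-12,3.2],[0,0,0]],[[-11,-12,3.2],[0,0,0]],[[-11,-12,3.2],[0,0,0]]]'; python3 go.py .4240 .173 .016 -.2456
python3 - <<'E'
from h import *
cv2.imwrite("pics/g0.png",cv2.resize(ctrl.get_image("scene")[190:290,220:340],(720,600),interpolation=cv2.INTER_CUBIC))
E
```

```text
t: 3.4
tool_pos: [0.4197, 0.1808, 0.1412]
tool_rot: [0.385, 3.118, 0.001]
contact_force: [-0.1, 0.5, -0.1]
opening: 0.0599
grip_force: 0.0
shift [-0.61 -0.66 12.52] turn [ 0.001  0.    -0.   ] pos [0.4197 0.1808 0.1412] F [-0.13  0.49 -0.13] op 0.0599 t 3.4 q6 [ 0.24 -0.29  2.08  0.    1.35 -1.08]
```

View pics/g0.png

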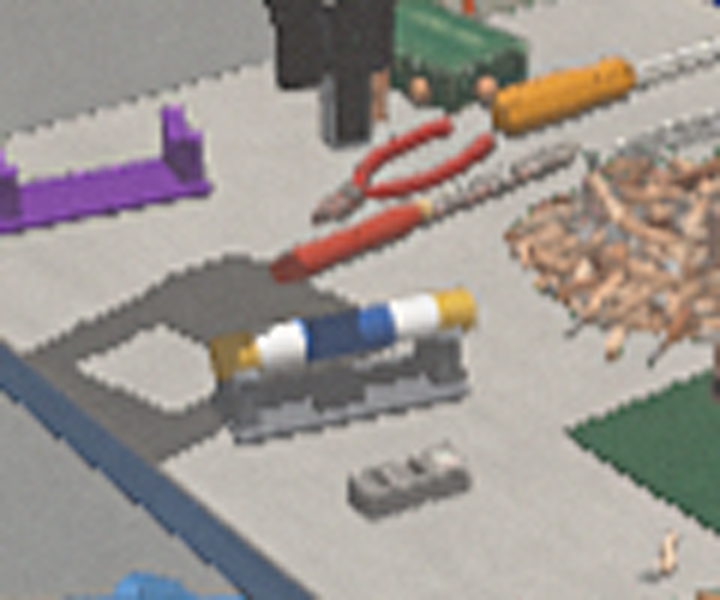

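The gripper is above the fuse at upper centre and the rest and fuse are undisturbed. I'll correct sideways, then go down.

```bash
python3 -m handwheel '[[[-0.6,-0.65,2],[0,0,0]],[[-0.6,-0.65,5],[0,0,0]],[[-0.6,-0.65,7.5],[0,0,0]],[[-0.6,-0.65,7.5],[0,0,0]],[[-0.6,-0.65,7.5],[0,0,0]]]'; python3 go.py .4240 .173 .016 -.2456
```

```text
t: 4.08
tool_pos: [0.4245, 0.1736, 0.0671]
tool_rot: [0.383, 3.117, 0.001]
contact_force: [0.3, -0.2, 0.7]
opening: 0.0597
grip_force: 0.0
shift [ 0.04 -0.08  5.11] turn [0.001 0.001 0.001] pos [0.4245 0.1736 0.0671] F [ 0.32 -0.25  0.74] op 0.0597 t 4.075 q6 [ 0.23 -0.19  2.13  0.    1.2  -1.1 ]
```

```bash
python3 -m handwheel '[[[0,-0.05,2],[0,0,0]],[[0,-0.05,4],[0,0,0]],[[0,-0.05,5.1],[0,0,0]],[[0,-0.05,5.1],[0,0,0]],[[0,-0.05,5.1],[0,0,0]]]'; python3 go.py .4240 .173 .016 -.2456;python3 -m handwheel '[[[0,0,0],[0,0,0]],[[0,0,0],[0,0,0]],[[0,0,0],[0,0,0]],[[0,0,0],[0,0,0]],[[0,0,0],[0,0,0]]]' 1 70;  python3 go.py .4240 .173 .016 -.2456
```

```text
t: 4.7
tool_pos: [0.4248, 0.1725, 0.016]
tool_rot: [0.385, 3.116, 0.001]
contact_force: [-0.3, -0.2, 0.6]
opening: 0.0601
grip_force: 0.0
shift [0.09 0.03 0.  ] turn [ 0.001  0.002 -0.   ] pos [0.4248 0.1725 0.016 ] F [-0.31 -0.22  0.64] op 0.0601 t 4.7 q6 [ 0.22 -0.11  2.16 -0.    1.09 -1.1 ]
t: 5.32
tool_pos: [0.4242, 0.172, 0.0156]
tool_rot: [0.385, 3.118, -0.001]
contact_force: [-1.7, -2.1, 6.0]
opening: 0.0186
grip_force: 68.2
shift [ 0.05  0.09 -0.04] turn [-0.001  0.     0.   ] pos [0.4242 0.172  0.0156] F [-1.72 -2.08  5.99] op 0.0186 t 5.325 q6 [ 0.22 -0.11  2.16 -0.    1.09 -1.1 ]
```

```bash
python3 -m handwheel '[[[0,0,-2],[0,0,0]],[[0,0,-7],[0,0,0]],[[0,0,-12],[0,0,0]],[[0,0,-12],[0,0,0]],[[0,0,-12],[0,0,0]]]';  python3 go.py .60 -.02 .24 -.2456
python3 - <<'E'
from meas import *
I=ctrl.get_image("scene");T=ctrl.get_image("top")
cv2.imwrite("pics/g1.png",np.hstack([cv2.resize(I[175:265,220:320],(400,360),interpolation=cv2.INTER_CUBIC),cv2.resize(T[240:330,215:315],(400,360),interpolation=cv2.INTER_CUBIC)]))
E
```

```text
t: 5.95
tool_pos: [0.4233, 0.1722, 0.134]
tool_rot: [-0.385, -3.117, 0.0]
contact_force: [0.6, -0.3, -2.1]
opening: 0.019
grip_force: 68.6
shift [-21.81 -14.34 -10.62] turn [-0.    -0.001 -0.   ] pos [0.4233 0.1722 0.134 ] F [ 0.56 -0.34 -2.05] op 0.019 t 5.95 q6 [ 0.22 -0.29  2.09  0.    1.34 -1.1 ]
```

View pics/g1.png

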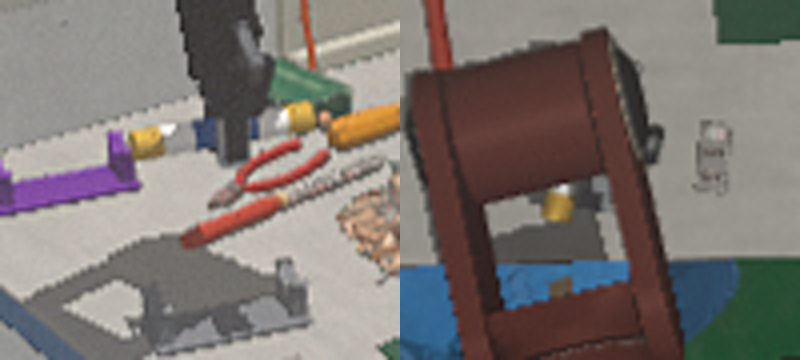

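The fuse is held level between the pads, with caps in the scene camera at about (256,210) and (295,205), and the rest is empty. Now measure the fuse offset in the hand.

```bash
cat > hand.py <<'E'
from meas import *
import sys
box=tuple(int(v) for v in sys.argv[1:5])
o=ctrl.get_obs();R=Ro.from_rotvec(o["tool_rot"]).as_matrix();p=np.array(o["tool_pos"])
b,_=blobs("scene",box,(15,120,80),(32,255,255),2)
for a,c in b:
    O,d=ray("scene",c);n=R[:,1];X=O+d*(n@(p-O))/(n@d)
    print(round(a),c.round(1),"tool x,z mm",((R.T@(X-p))*1000).round(1)[[0,2]],X.round(3))
E
python3 hand.py 250 195 52 25; python3 - <<'E'
from h import *
print(ctrl.get_obs()["tool_pos"])
E
```

```text
46 [255.9 210.7] tool x,z mm [ 54.5 -21.4] [0.37  0.185 0.154]
38 [294.7 204.1] tool x,z mm [-56.2 -21.7] [0.477 0.158 0.154]
[0.42248173 0.17194993 0.13262266]
```

```bash
python3 -m handwheel '[[[0,0,-5],[0,0,0]],[[0,0,-11],[0,0,0]],[[0,0,-11],[0,0,0]],[[0,0,-11],[0,0,0]]]';  python3 go.py .4705 -.3025 .24 -.32
```

```text
t: 6.6
tool_pos: [0.4233, 0.1721, 0.2432]
tool_rot: [-0.385, -3.115, 0.001]
contact_force: [0.1, -0.4, -1.5]
opening: 0.019
grip_force: 68.6
shift [-16.13 -44.88   0.33] turn [-0.001 -0.002  0.074] pos [0.4233 0.1721 0.2432] F [ 0.05 -0.43 -1.5 ] op 0.019 t 6.6 q6 [ 0.22 -0.37  1.97  0.    1.55 -1.1 ]
```

```bash
python3 -m handwheel '[[[-2,-5.5,0],[0,0,0.02]],[[-4,-11,0],[0,0,0.03]],[[-6,-16.5,0],[0,0,0.05]],[[-8,-22,0],[0,0,0.06]],[[-10,-27.5,0],[0,0,0.074]]]';python3 -m handwheel '[[[-2,-5.5,0],[0,0,0]],[[-4,-11,0],[0,0,0]],[[-6,-16.5,0],[0,0,0]],[[-6,-16.5,0],[0,0,0]],[[-6,-16.5,0],[0,0,0]]]';  python3 go.py .4705 -.3025 .13 -.32
```

```text
t: 7.22
tool_pos: [0.4525, -0.1202, 0.2415]
tool_rot: [-0.5, -3.097, -0.002]
contact_force: [1.3, 1.5, -0.5]
opening: 0.0188
grip_force: 68.8
t: 7.85
tool_pos: [0.4581, -0.2934, 0.242]
tool_rot: [-0.5, -3.097, -0.005]
contact_force: [1.5, -0.0, -0.8]
opening: 0.0188
grip_force: 68.9
shift [-1.52 -0.49 11.19] turn [ 0.002 -0.005 -0.   ] pos [ 0.4581 -0.2934  0.242 ] F [ 1.52 -0.   -0.85] op 0.0188 t 7.85 q6 [-0.71 -0.14  1.79  0.    1.51 -1.96]
```

```bash
python3 -m handwheel '[[[-1.3,-0.4,4],[0,0,0]],[[-1.3,-0.4,8],[0,0,0]],[[-1.3,-0.4,11.2],[0,0,0]],[[-1.3,-0.4,11.2],[0,0,0]],[[-1.3,-0.4,11.2],[0,0,0]]]';  python3 go.py .4705 -.3025 .13 -.32
python3 - <<'E'
from h import *
I=ctrl.get_image("scene");T=ctrl.get_image("top")
cv2.imwrite("pics/g2.png",np.hstack([cv2.resize(I[270:360,360:460],(400,360),interpolation=cv2.INTER_CUBIC),cv2.resize(T[200:290,370:470],(400,360),interpolation=cv2.INTER_CUBIC)]))
E
python3 hand.py 370 270 85 50;
```

```text
t: 8.48
tool_pos: [0.4708, -0.3017, 0.134]
tool_rot: [0.498, 3.101, -0.001]
contact_force: [0.0, -0.4, 0.5]
opening: 0.019
grip_force: 68.9
shift [ 0.   -0.09  0.4 ] turn [-0.     0.001  0.001] pos [ 0.4708 -0.3017  0.134 ] F [ 0.05 -0.36  0.45] op 0.019 t 8.475 q6 [-0.7  -0.02  1.86  0.    1.31 -1.96]
83 [393.8 282.2] tool x,z mm [ 54.5 -20.7] [ 0.419 -0.285  0.156]
50 [439.6 273.3] tool x,z mm [-57.9 -19.7] [ 0.526 -0.321  0.155]
```

View pics/g2.png

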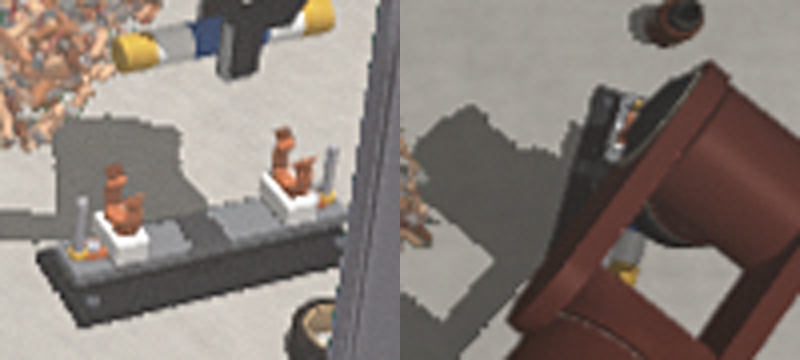

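The fuse is held level above the block, and the tape and dropper are clear. Last, a differential check along the axis with the same camera.

```bash
python3 - <<'E'
from meas import *
C=np.array([.470,-.302,0]);u=np.array([np.cos(-.32),np.sin(-.32),0]);n=np.array([-u[1],u[0],0])
def al(b):
    r=[]
    for a,c in b:
        O,d=ray("scene",c);X=O+d*(n@(C-O))/(n@d);r.append((((X-C)@u*1000).round(1),(X[2]*1000).round(1),round(a),c.round(1).tolist()))
    print(r)
b,_=blobs("scene",(376,308,72,32),(3,110,60),(16,255,255),4,3);al(b)
b,_=blobs("scene",(376,262,80,40),(15,120,80),(32,255,255),4,3);al(b)
E
python3 go.py .4705 -.3025 .09 -.32
```

```text
[(np.float64(-53.3), np.float64(52.6), 89, [389.9, 320.9]), (np.float64(55.8), np.float64(46.3), 60, [432.5, 313.5]), (np.float64(-65.9), np.float64(21.3), 9, [383.8, 333.1])]
[(np.float64(-53.1), np.float64(155.3), 82, [393.7, 282.3]), (np.float64(59.0), np.float64(155.4), 54, [439.5, 273.1])]
shift [0.05 0.01 4.46] turn [-0.001  0.003  0.   ] pos [ 0.4709 -0.3027  0.1346] F [ 0.81 -1.14 -0.88] op 0.0191 t 8.725 q6 [-0.7  -0.02  1.86  0.    1.31 -1.96]
```

```bash
python3 -m handwheel '[[[0.12,0.0,3],[0,0,0]],[[0.12,0,5.3],[0,0,0]],[[0.12,0,5.3],[0,0,0]],[[0.12,0,5.3],[0,0,0]]]' - 70 ;  python3 go.py .4698 -.302 .08 -.32
cat > ok.py <<'E'
from h import *
import sys
o=ctrl.get_obs();f=o["contact_force"];print("z",round(o["tool_pos"][2]*1000,1),"xy",(o["tool_pos"][:2]*1000).round(1),"F",f.round(1),"M",o["wrist_torque"].round(2),"t",round(o["t"],2))
sys.exit(f[2]>float(sys.argv[1]))
E
python3 ok.py 9
```

```text
t: 9.22
tool_pos: [0.4697, -0.3024, 0.0813]
tool_rot: [0.5, 3.1, -0.002]
contact_force: [0.5, -0.3, -0.9]
opening: 0.019
grip_force: 68.9
shift [0.   0.05 0.13] turn [-0.001  0.002  0.   ] pos [ 0.4697 -0.3024  0.0813] F [ 0.47 -0.28 -0.93] op 0.019 t 9.225 q6 [-0.71  0.04  1.89 -0.    1.21 -1.96]
z 81.3 xy [ 469.7 -302.4] F [ 0.5 -0.3 -0.9] M [-0.05  0.01 -0.02] t 9.22False
```

```bash
python3 -m handwheel '[[[0,0,0.3],[0,0,0]],[[0,0,0.6],[0,0,0]],[[0,0,0.6],[0,0,0]]]'>/dev/null; python3 ok.py 4 && 
python3 -m handwheel '[[[0,0,0.3],[0,0,0]],[[0,0,0.3],[0,0,0]]]' >/dev/null; python3 ok.py 4 &&
python3 -m handwheel '[[[0,0,0.3],[0,0,0]],[[0,0,0.3],[0,0,0]]]' >/dev/null && python3 ok.py 4 &&
python3 -m handwheel '[[[0,0,0.3],[0,0,0]],[[0,0,0.3],[0,0,0]]]' >/dev/null && python3 ok.py 4 &&
python3 -m handwheel '[[[0,0,0.3],[0,0,0]],[[0,0,0.3],[0,0,0]]]' >/dev/null && python3 ok.py 4 &&
python3 -m handwheel '[[[0,0,0.3],[0,0,0]],[[0,0,0.3],[0,0,0]]]' >/dev/null && python3 ok.py 4 &&
python3 -m handwheel '[[[0,0,0.3],[0,0,0]],[[0,0,0.3],[0,0,0]]]' >/dev/null && python3 ok.py 4
```

```text
z 73.9 xy [ 468.9 -301.8] F [ 0.4 -0.2 -1.5] M [0.01 0.01 0.06] t 9.6
z 73.9 xy [ 468.9 -301.8] F [ 0.4 -0.2 -1.5] M [0.01 0.01 0.06] t 9.6False
False
```

```bash
sed -i 's/sys.exit(\(.*\))$/sys.exit(int(\1))/' ok.py
python3 -m handwheel '[[[0,0,0.3],[0,0,0]],[[0,0,0.3],[0,0,0]]]' >/dev/null; python3 ok.py 4 &&
python3 -m handwheel '[[[0,0,0.3],[0,0,0]],[[0,0,0.3],[0,0,0]]]' >/dev/null && python3 ok.py 4 &&
python3 -m handwheel '[[[0,0,0.3],[0,0,0]],[[0,0,0.3],[0,0,0]]]' >/dev/null && python3 ok.py 4 &&
python3 -m handwheel '[[[0,0,0.3],[0,0,0]],[[0,0,0.3],[0,0,0]]]' >/dev/null && python3 ok.py 4 &&
python3 -m handwheel '[[[0,0,0.3],[0,0,0]],[[0,0,0.3],[0,0,0]]]' >/dev/null && python3 ok.py 4 &&
python3 -m handwheel '[[[0,0,0.3],[0,0,0]],[[0,0,0.3],[0,0,0]]]' >/dev/null && python3 ok.py 4
```

```text
z 70.5 xy [ 468.8 -301.7] F [-0.5 -0.2 -1.1] M [-0.    0.04  0.01] t 9.85
z 67.5 xy [ 468.8 -301.7] F [ 0.2  0.5 -0.7] M [ 0.03  0.02 -0.01] t 10.1
z 64.5 xy [ 468.8 -301.7] F [ 0.2  0.4 -1.2] M [ 0.01 -0.03 -0.03] t 10.35
z 61.5 xy [ 468.8 -301.7] F [-0.   0.6 -0.7] M [-0.03  0.01  0.05] t 10.6
z 58.6 xy [ 468.8 -301.7] F [-1.2 -0.5 -0.7] M [-0.03  0.01  0.06] t 10.85
z 55.6 xy [ 468.8 -301.7] F [ 0.7 -0.2 -0.9] M [ 0.03 -0.02  0.06] t 11.1
```

```bash

python3 -m handwheel '[[[0,0,0.2],[0,0,0]],[[0,0,0.2],[0,0,0]]]' >/dev/null; python3 ok.py 4 &&
python3 -m handwheel '[[[0,0,0.2],[0,0,0]],[[0,0,0.2],[0,0,0]]]' >/dev/null && python3 ok.py 4 &&
python3 -m handwheel '[[[0,0,0.2],[0,0,0]],[[0,0,0.2],[0,0,0]]]' >/dev/null && python3 ok.py 4 &&
python3 -m handwheel '[[[0,0,0.2],[0,0,0]],[[0,0,0.2],[0,0,0]]]' >/dev/null && python3 ok.py 4 &&
python3 -m handwheel '[[[0,0,0.2],[0,0,0]],[[0,0,0.2],[0,0,0]]]' >/dev/null && python3 ok.py 4 &&
python3 -m handwheel '[[[0,0,0.2],[0,0,0]],[[0,0,0.2],[0,0,0]]]' >/dev/null && python3 ok.py 4
```

```text
z 53.7 xy [ 468.9 -301.7] F [ 0.3 -0.6 -0.9] M [ 0.   -0.06 -0.  ] t 11.35
z 52.5 xy [ 469.3 -302.6] F [-0.6 -1.7  1.3] M [-0.32  0.07 -0.  ] t 11.6
z 51.3 xy [ 469.8 -303.4] F [-0.4 -4.   3.7] M [-0.63  0.12  0.  ] t 11.85
z 49.9 xy [ 470.2 -303.5] F [-1.  -4.2  7.8] M [-0.51  0.2  -0.07] t 12.1
```

```bash

python3 -m handwheel '[[[0,-0.2,0],[0,0,0]],[[0,-0.2,0],[0,0,0]]]' >/dev/null; python3 ok.py 12 &&
python3 -m handwheel '[[[0,0,0.15],[0,0,0]],[[0,0,0.15],[0,0,0]]]' >/dev/null && python3 ok.py 12 &&
python3 -m handwheel '[[[0,0,0.15],[0,0,0]],[[0,0,0.15],[0,0,0]]]' >/dev/null && python3 ok.py 12
```

```text
z 49.9 xy [ 469.8 -304.4] F [-0.1  0.2  9.1] M [ 0.05  0.04 -0.02] t 12.35
z 48.9 xy [ 470.2 -304.5] F [ 0.1  0.3 10.4] M [ 0.06  0.04 -0.04] t 12.6
z 47.6 xy [ 470.5 -304.6] F [ 0.4 -0.2  9.5] M [ 0.06 -0.02 -0.04] t 12.85
```

```bash

python3 -m handwheel '[[[0.15,0,0.1],[0,0,0]],[[0.15,0,0.1],[0,0,0]]]' >/dev/null; python3 ok.py 12 &&
python3 -m handwheel '[[[0,0,0.15],[0,0,0]],[[0,0,0.15],[0,0,0]]]' >/dev/null && python3 ok.py 12 &&
python3 -m handwheel '[[[0,0,0.15],[0,0,0]],[[0,0,0.15],[0,0,0]]]' >/dev/null && python3 ok.py 12 &&
python3 -m handwheel '[[[0,0,0.15],[0,0,0]],[[0,0,0.15],[0,0,0]]]' >/dev/null && python3 ok.py 12 &&
python3 -m handwheel '[[[0,0,0.15],[0,0,0]],[[0,0,0.15],[0,0,0]]]' >/dev/null && python3 ok.py 12 
```

```text
z 47.0 xy [ 470.  -304.6] F [ 3.2 -0.2 10.6] M [-0.1  -0.44 -0.02] t 13.1
z 45.3 xy [ 469.8 -304.4] F [ 2.9 -0.9  8.2] M [-0.07 -0.46 -0.03] t 13.35
z 42.9 xy [ 469.3 -304.1] F [ 4.2 -1.4  5.5] M [-0.21 -0.5   0.01] t 13.6
z 40.0 xy [ 468.2 -303.5] F [ 4.1 -2.8  0.3] M [-0.27 -0.53 -0.05] t 13.85
z 36.0 xy [ 465.5 -302.4] F [ 0.5 -2.1 -4.7] M [-0.38 -0.12 -0.09] t 14.1
```

```bash

python3 -m handwheel '[[[-0.15,0,0],[0,0,0]],[[-0.3,0,0],[0,0,0]],[[-0.3,0,0],[0,0,0]]]' >/dev/null; python3 ok.py 12 &&
python3 -m handwheel '[[[-0.1,0,0.1],[0,0,0]],[[-0.1,0,0.1],[0,0,0]]]' >/dev/null && python3 ok.py 8
```

```text
z 36.0 xy [ 468.4 -303.2] F [ -2.2  -1.2 -10.1] M [-0.33  0.31 -0.06] t 14.47
z 36.0 xy [ 470.2 -303.9] F [ -2.7  -0.5 -12.2] M [-0.2   0.35 -0.09] t 14.72
```

```bash

python3 -m handwheel '[[[0,0,0.1],[0,0,0]],[[0,0,0.1],[0,0,0]]]' >/dev/null; python3 ok.py 8 &&
python3 -m handwheel '[[[0,0,0.1],[0,0,0]],[[0,0,0.1],[0,0,0]]]' >/dev/null && python3 ok.py 8 &&
python3 -m handwheel '[[[0,0,0.1],[0,0,0]],[[0,0,0.1],[0,0,0]]]' >/dev/null && python3 ok.py 8
```

```text
z 35.8 xy [ 470.8 -304.3] F [-3.2 -0.7 -8.5] M [ 0.02  0.42 -0.04] t 14.97
z 35.5 xy [ 471.4 -304.7] F [-2.2  0.6 -6.3] M [ 0.06  0.24 -0.08] t 15.22
z 34.9 xy [ 471.8 -305. ] F [ 0.2  1.1 -2.1] M [ 0.22  0.12 -0.1 ] t 15.47
```

```bash

python3 -m handwheel '[[[0.15,0,0.1],[0,0,0]],[[0.15,0,0.1],[0,0,0]]]' >/dev/null; python3 ok.py 8 &&
python3 -m handwheel '[[[0.1,0,0.1],[0,0,0]],[[0.1,0,0.1],[0,0,0]]]' >/dev/null && python3 ok.py 8 &&
python3 -m handwheel '[[[0.05,0,0.1],[0,0,0]],[[0.05,0,0.1],[0,0,0]]]' >/dev/null && python3 ok.py 8;python3 go.py .470 -.304 .04 -.32
```

```text
z 34.8 xy [ 471.6 -305.1] F [4.9 2.4 0.4] M [ 0.27 -0.78 -0.17] t 15.72
z 34.8 xy [ 471.6 -305.1] F [6.7 1.5 2.9] M [ 0.34 -0.9  -0.08] t 15.97
z 34.8 xy [ 471.7 -305.1] F [5.3 3.6 6.8] M [ 0.52 -0.81 -0.09] t 16.23
shift [ 0.19  0.06 -0.53] turn [-0.001  0.009 -0.   ] pos [ 0.4717 -0.3051  0.0348] F [5.27 3.58 6.84] op 0.0191 t 16.225 q6 [-0.71  0.1   1.91  0.    1.12 -1.96]
```

Hard bottom found: z stays at 34.8 mm while the force rises. Now check the axial centring.

```bash
python3 - <<'E'
from h import *
I=ctrl.get_image("scene")
cv2.imwrite("pics/g3.png",cv2.resize(I[290:350,368:448],(800,600),interpolation=cv2.INTER_CUBIC))
C=np.array([.470,-.304,0]);u=np.array([np.cos(-.32),np.sin(-.32),0])
for z in(.0565,):
  for a in(-.0635,-.0585,-.0485,-.0435,.0435,.0485,.0585,.0635):
    p=(proj("scene",C+u*a+[0,0,z])-[368,290]+.5)*10;print(a,p.round())
E
```

```text
-0.0635 [191. 313.]
-0.0585 [211. 309.]
-0.0485 [251. 300.]
-0.0435 [272. 295.]
0.0435 [615. 218.]
0.0485 [634. 214.]
0.0585 [672. 205.]
0.0635 [691. 201.]
```

View pics/g3.png

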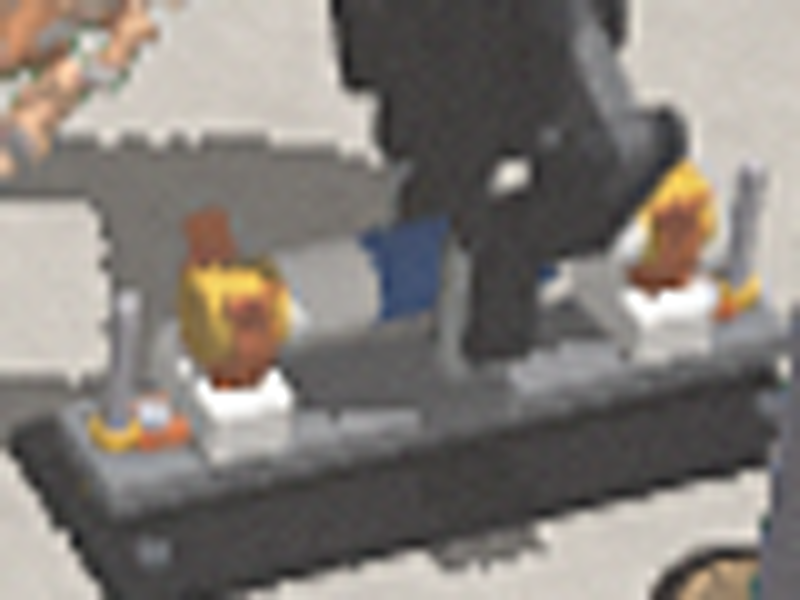

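Both caps are down in their clips (caps at about (235,300) and (680,210) in the crop) and look centred to about 2 mm. I'll relax the sideways preload, check, then open.

```bash

python3 -m handwheel '[[[-0.15,0,0.05],[0,0,0]],[[-0.15,0,0.05],[0,0,0]]]' >/dev/null; python3 ok.py 16
```

```text
z 34.6 xy [ 471.7 -305.1] F [-1.6  6.8 14.6] M [ 1.    0.28 -0.03] t 16.52
```

```bash

python3 -m handwheel '[[[0,0.2,-0.15],[0,0,0]],[[0,0.2,-0.15],[0,0,0]]]' >/dev/null; python3 ok.py 16;python3 -m handwheel '[[[0,0,0],[0,0,0]],[[0,0,0],[0,0,0]],[[0,0,0],[0,0,0]],[[0,0,0],[0,0,0]]]' -0.4 20; python3 ok.py 16
```

```text
z 34.8 xy [ 471.8 -304.7] F [ 1.2 -3.2  6.4] M [-0.55  0.01 -0.03] t 16.77
t: 17.27
tool_pos: [0.4696, -0.3018, 0.0314]
tool_rot: [-0.5, -3.101, -0.001]
contact_force: [-0.1, -0.4, 0.3]
opening: 0.0597
grip_force: 0.0
z 31.4 xy [ 469.6 -301.8] F [-0.1 -0.4  0.3] M [-0.03  0.01 -0.01] t 17.27
```

```bash

python3 -m handwheel '[[[0,-0.2,-2],[0,0,0]],[[0,-0.2,-6],[0,0,0]],[[0,-0.2,-12],[0,0,0]],[[0,-0.2,-18],[0,0,0]],[[0,-0.2,-18],[0,0,0]]]' >/dev/null; python3 -m handwheel '[[[5,0,0],[0,0,0]],[[10,5,0],[0,0,0]],[[10,11,0],[0,0,0]],[[10,17,0],[0,0,0]],[[10,20,0],[0,0,0]]]' >/dev/null; python3 ok.py 16
python3 - <<'E'
from meas import *
I=ctrl.get_image("scene");T=ctrl.get_image("top")
cv2.imwrite("pics/g4.png",np.hstack([cv2.resize(I[290:350,370:450],(400,300),interpolation=cv2.INTER_CUBIC),cv2.resize(T[221:281,382:462],(400,300),interpolation=cv2.INTER_CUBIC)]))
for c,bx in dict(scene=(376,290,72,50),top=(400,222,45,62)).items():
    b,_=blobs(c,bx,(105,100,40),(125,255,255),1)
    for a,p in b: print(c,round(a),p.round(1),at(c,p,.0565).round(4))
E
```

```text
z 212.1 xy [437.1 -80.3] F [ 0.5 -0.9  0.2] M [-0.03 -0.01 -0.03] t 18.52
scene 131 [413.6 315. ] [ 0.4734 -0.3058  0.0565]
top 82 [424.4 251.1] [ 0.471  -0.3041  0.0565]
```

View pics/g4.png

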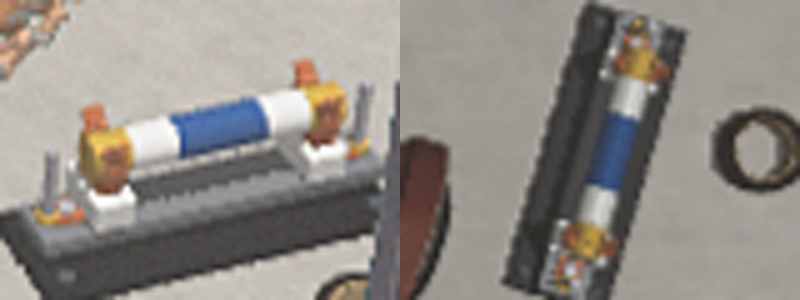

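The fuse lies level in both clips with its blue band centred, about 2 mm from the measured block centre. The bystanders are unmoved and the arm is clear, so I'm handing in.

```bash
python3 -c "
from station import ctrl
print(ctrl.finish_job())"
```

```text
the job is handed in; nothing more can be done
None
```

The fuse is pressed onto the hard bottom of both clips, about 2 mm from the block's centre by the camera, and released with the arm clear; the job is handed in at about 19 s of the 42 s allowed, and no verdict came back.

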